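Ready a batch of resin mounts for imaging: lock the plate, spread the heap, set the focus

TASK

First turn the imager's blue-handled cam lock clockwise half a turn to its stop, so that its hook draws the specimen plate in tight. Then spread the heap of round resin mounts over the plate's bright window in a single layer: every mount lying flat and wholly within the window, with at least 2 cm clear between any two. Last, turn the black focus knob clockwise until its white pointer points at the red index mark, and leave everything so, with the bottle, dishes and pen tray where they stand.

Things in the scene. Friction and masses are not known exactly. Their poses are not given: they have to be found in the camera images.
- plate_center (a point): Centre of the specimen plate's upper surface, 95 mm above the bench; z up, x and y along its sides (x roughly away from the robot). The bright window is 220 (x) by 280 mm (y), flush with its dark frame, 270 x 330 mm overall, with a rim 6 mm wide and 3 mm high at the outer edge. Below it a white housing 80 mm high, whose deck at the -y side bears the cam lock.
- plate (a joint): Slide of the specimen plate towards the cam, m: 0 = loose, 0.008 = drawn in tight. Driven only by the cam, through its hook; it cannot be pushed by hand.
- cam (a joint): Cam lock angle, rad: near 0 = slack, 3.14 = half a turn on, at its stop, plate tight. Grows clockwise seen from above; stays where it is left (about 0.1 N m to turn).
- cam_grip (a point): On the cam lock's vertical axis, at a good height to grip (117 mm above the bench). The cam is a steel disc 68 mm across with a curved steel hook around it; a blue upright bar on the disc, 64 mm long (along this point's x), 14 mm thick, is the handle: it stands from 93 to 129 mm above the bench. The white stripe on its top lies on its +x half.
- focus_knob (a joint): Focus knob angle, rad, 0 to 4.7 between end stops; grows clockwise seen from above; stays where it is left (about 0.05 N m to turn).
- knob_grip (a point): On the focus knob's vertical axis at a good height to grip (115 mm above the bench). A black disc 64 mm across with an upright black bar, 60 mm long (along this point's x), 14 mm thick, standing 93 to 129 mm above the bench, on a round white pod (128 mm across, 80 mm high) left (+y) of the imager. White pointer line on the +x half of the bar.
- knob_pointer (a point): Outer end of the knob's white pointer line, 30 mm from the knob's axis (along +x of knob_grip), on the bar's top.
- index_mark (a point): The red index mark on the grey ring around the focus knob (ring fixed, 116 mm across, top 82 mm above the bench), 50 mm from the knob's axis. It lies clockwise of the pointer at the start, within the knob's travel.
- mount1_center (a point): Centre of resin specimen mount 1: a solid round puck 54 mm across and 36 mm high, both faces alike, amber or green, about 0.1 kg; its z axis is the puck's axis. It starts in the heap on the plate.
- mount2_center (a point): Centre of resin specimen mount 2: a solid round puck 54 mm across and 36 mm high, both faces alike, amber or green, about 0.1 kg; its z axis is the puck's axis. It starts in the heap on the plate.
- mount3_center (a point): Centre of resin specimen mount 3: a solid round puck 54 mm across and 36 mm high, both faces alike, amber or green, about 0.1 kg; its z axis is the puck's axis. It starts in the heap on the plate.
- mount4_center (a point): Centre of resin specimen mount 4: a solid round puck 54 mm across and 36 mm high, both faces alike, amber or green, about 0.1 kg; its z axis is the puck's axis. It starts in the heap on the plate, on top of mounts 1 to 3. May be absent.
- mount5_center (a point): Centre of resin specimen mount 5: a solid round puck 54 mm across and 36 mm high, both faces alike, amber or green, about 0.1 kg; its z axis is the puck's axis. It starts in the heap on the plate. May be absent.
- mount6_center (a point): Centre of resin specimen mount 6: a solid round puck 54 mm across and 36 mm high, both faces alike, amber or green, about 0.1 kg; its z axis is the puck's axis. It starts in the heap on the plate. May be absent.
- reagent: Bystander: amber bottle 60 mm across, 130 mm tall, origin under its centre. Leave alone.
- dish_stack: Bystander: two stacked clear dishes 90 mm across, 36 mm tall, origin under their centre. Leave alone.
- pen_tray: Bystander: green open tray 90 x 190 x 30 mm, origin under its centre. Leave alone.
Things that resemble listed ones, but are neither listed nor needed, are in the scene too. What is shaped like the part that bears mount5_center but purple or yellow is not meant.

How it is judged (in metres and radians):
On the way, in this order (a step that is already met when the one before it is completed fails the run):
1. the cam lock is turned fully and the plate is drawn tight (value of joint cam above 3 rad and value of joint plate above 0.0072 m), for 0.2 s.
2. all mounts lie flat, singly, in the bright window (x of mount1_center in the frame of plate_center between -0.086 and 0.086 m and y of mount1_center in the frame of plate_center between -0.116 and 0.116 m and z of mount1_center in the frame of plate_center between 0.012 and 0.0225 m and x of mount2_center in the frame of plate_center between -0.086 and 0.086 m and y of mount2_center in the frame of plate_center between -0.116 and 0.116 m and z of mount2_center in the frame of plate_center between 0.012 and 0.0225 m and x of mount3_center in the frame of plate_center between -0.086 and 0.086 m and y of mount3_center in the frame of plate_center between -0.116 and 0.116 m and z of mount3_center in the frame of plate_center between 0.012 and 0.0225 m and x of mount4_center in the frame of plate_center between -0.086 and 0.086 m and y of mount4_center in the frame of plate_center between -0.116 and 0.116 m and z of mount4_center in the frame of plate_center between 0.012 and 0.0225 m and x of mount5_center in the frame of plate_center between -0.086 and 0.086 m and y of mount5_center in the frame of plate_center between -0.116 and 0.116 m and z of mount5_center in the frame of plate_center between 0.012 and 0.0225 m and x of mount6_center in the frame of plate_center between -0.086 and 0.086 m and y of mount6_center in the frame of plate_center between -0.116 and 0.116 m and z of mount6_center in the frame of plate_center between 0.012 and 0.0225 m and horizontal distance between mount1_center and mount2_center above 0.072 m and horizontal distance between each of mount1_center, mount2_center and mount3_center above 0.072 m and horizontal distance between each of mount1_center, mount2_center, mount3_center and mount4_center above 0.072 m and horizontal distance between each of mount1_center, mount2_center, mount3_center, mount4_center and mount5_center above 0.072 m and horizontal distance between each of mount1_center, mount2_center, mount3_center, mount4_center, mount5_center and mount6_center above 0.072 m), for 0.3 s.
3. the focus pointer is at the red mark (y of index_mark in the frame of knob_grip between -0.005 and 0.005 m and x of index_mark in the frame of knob_grip above 0 m), for 0.2 s.
At the end, for the whole second after the job is handed in: Cam within 0.14 rad of its stop, plate drawn in over 7.2 mm; every mount flat on the plate, inside the window (3 mm overhang allowed), 18 mm or more clear of the others, at rest; pointer within about 6 degrees (5 mm at the mark) of the red mark (all of step 1 and all of step 2 and all of step 3 and linear speed of each of mount1, mount2, mount3, mount4, mount5, mount6 below 0.02 m/s); the robot touches nothing.
It fails at once if reagent pushed more than 3 cm (distance of reagent from where it was at the start of the episode above 0.03 m).
It fails at once if dish_stack pushed more than 3 cm (distance of dish_stack from where it was at the start of the episode above 0.03 m).
It fails at once if pen_tray pushed more than 3 cm (distance of pen_tray from where it was at the start of the episode above 0.03 m).
Of mount4, mount5, mount6 only 1 to 3 are there at a start; the rules pass over those that are not, and their reading is None.
At some moment in a run one of mount1, mount2, mount3, mount5, mount6 may be knocked a few centimetres aside while the robot is not near it.
Once in a run the grip may slacken for a moment while it holds something.
It also fails if it takes over 210 s, if anything falls off the work surface, if the arm or the gripper's body presses on something with over 40 N, if the wrist force passes 120 N, or if a joint passes its speed limit or range.

ROBOT

A 7-joint arm with a two-finger parallel gripper is mounted at the origin on the work surface. World frame = base frame: x ahead of the robot, y to its left, z up, the work surface at z = 0. Lengths are in mm, angles in rad, forces in N, time in s.
With the tool pointing down it reaches from about 350 to 900 mm from the base axis. Payload 7.2 kg.
Tool frame: the origin (TCP) lies on the centre line of the jaws, within the pads' length; the fingertips stand 22 mm ahead of it and the grasp point (between the pads) lies 3 mm ahead of it; z points along the fingers, y is the direction in which the jaws open and shut (so a half turn about z gives the same grasp; the last joint's range is limited). The gripper opens to 88 mm and grips with 3 to 60 N. Pads are 20 mm wide; open, the fingers measure 115 mm over their backs; the gripper's body (75 mm by 178 mm) begins 61 mm behind the grasp point.
Start: joints at [1.154, 0.411, -0.013, 1.596, 0.006, 1.134, -0.082], TCP at [213.595, -587.372, 244.653] pointing down, gripper open.
Joint ranges: [-2.95, 2.95], [-0.29, 1.99], [-1.47, 1.44], [0.14, 2.54], [-1.03, 4.17], [0.13, 1.85], [-2.86, 2.86]. Speed limits (rad/s): [2.39, 2.39, 3.01, 3.01, 3.14, 3.14, 3.14].

INTERFACE

Orientations are given as a rotation vector (axis times angle).
In Python, from station import manip gives the robot as it stands. The module is installed in compiled form; this text tells all that it offers.
- The arm moves only by the shell command python3 -m crank 'ROWS' [FORCE]. ROWS is text: rows parted by semicolons, each of 7 numbers parted by spaces: the closure, from 0 (fully open) to 1 (shut), then the shift along the tool's x, y, z in mm, then the turn, a rotation vector about the tool's x, y, z in degrees. A call has 1 to 20 rows; each row shifts and turns the pose as measured when the row begins, along the tool's axes as they then stand; what a row does not reach is not made up. A row lasts 1/12 s, in which the tool goes at most 41.7 mm and 7.16 degrees, less where a joint would pass 70% of its speed; a pose out of reach is approached as far as the arm can. A call with a gripper value outside its range is refused whole. The fingers move at their own pace and stop on an object; FORCE is the grip in N (left out, the last holds). Time passes only in rows, so rows that do not move let the fingers close. It gives the time, the measured TCP pose, the force and the opening at its end, in the units of the state.
- manip.sense(): the state, without advancing time (a new reading comes with each control period).
- manip.snapshot(name): name is "side" or "top"; returns a dict with "image" (420x560x3 uint8, blue, green, red), "z_map" (420x560 float32, mm along the optical axis (not along the pixel's ray), 0 where there is no reading), "camera_matrix" (3x3 intrinsics, pixels), "T" (4x4, takes a point from camera to world coordinates). Camera axes: x right, y up, looking along -z (the intrinsics and any distortion apply to the point x, -y, -z); pixel columns grow to the right and rows downward; lengths in mm; the calibration is good to about 2 mm. A picture is of the moment at which its call begins.
- manip.close_job(): hands the job in, once; it reports no verdict.
The state is a dict: "t": time; "joints": joint angles; "joint_velocities": joint speeds; "tau": joint torques, N m; "position": TCP position; "orientation": TCP orientation; "wrist_force": force on the tool from outside, world axes, zero at the start; "moment": the same for the moment, N m; "gripper_width": finger opening in mm.
Only numpy, scipy, OpenCV 4.12 (cv2) and the standard library are available. Lean on these libraries where they do the work, as an engineer would, in place of code of your own. Each camera call takes 0.05 s, during which the arm holds its last target.

## Working session

There is one attempt and no reset: what is moved stays moved. The work goes in short steps, Python scripts to look and compute and a shell command to move; the robot and the scene stay as the last step left them, time stands still between calls to the robot, and variables do not carry over. Pictures are saved under pics/ and viewed, and the job is handed in when it is done.

```bash
mkdir -p pics; ls; python3 - <<'E'
from station import manip
import cv2,numpy as np
print(manip.sense())
for n in ("side","top"):
    s=manip.snapshot(n); cv2.imwrite(f"pics/{n}0.png",s["image"]); print(n,s["camera_matrix"],s["T"],[k for k in s], (s["z_map"]==0).mean())
E
```

```text
pics
{'t': 0.0, 'joints': array([ 1.1538051 ,  0.41190742, -0.01272601,  1.59706035,  0.00561536,
        1.13432927, -0.08221277]), 'joint_velocities': array([ 1.09068075e-03, -2.22046919e-05,  9.69237667e-04,  3.53558039e-04,
       -2.42658037e-04, -1.22477165e-03, -7.46443656e-04]), 'tau': array([ 4.03672075e-04, -5.87954235e+01,  6.42297640e-01, -2.91079277e+01,
       -5.36905462e-02,  1.83847651e-02,  1.01725227e-04]), 'position': array([ 213.39687008, -586.91606592,  243.79764255]), 'orientation': array([-3.09233915e+00, -5.44874885e-01,  6.49896237e-04]), 'wrist_force': array([0.85494246, 0.27565702, 0.15525855]), 'moment': array([ 0.00205721,  0.01884473, -0.02591539]), 'gripper_width': 87.51789267904701}
side [[465.33263186   0.         284.98551815]
 [  0.         465.33263186 200.95551656]
 [  0.           0.           1.        ]] [[ 9.58309940e-01  1.78894685e-01 -2.22797557e-01  2.62526156e+02]
 [-2.85530739e-01  5.70403375e-01 -7.70137771e-01 -1.19306383e+03]
 [-1.06890755e-02  8.01646232e-01  5.97703155e-01  1.02363858e+03]
 [ 0.00000000e+00  0.00000000e+00  0.00000000e+00  1.00000000e+00]] ['image', 'z_map', 'camera_matrix', 'T'] 0.004319727891156463
top [[414.40081107   0.         280.07204921]
 [  0.         414.40081107 208.90552708]
 [  0.           0.           1.        ]] [[-1.85436027e-02  9.91168464e-01 -1.31305791e-01  4.15118256e+02]
 [-9.99717088e-01 -2.03375079e-02 -1.23341096e-02 -3.16005662e+01]
 [-1.48956130e-02  1.31039924e-01  9.91265181e-01  1.37623367e+03]
 [ 0.00000000e+00  0.00000000e+00  0.00000000e+00  1.00000000e+00]] ['image', 'z_map', 'camera_matrix', 'T'] 0.003941326530612245
```

View pics/side0.png

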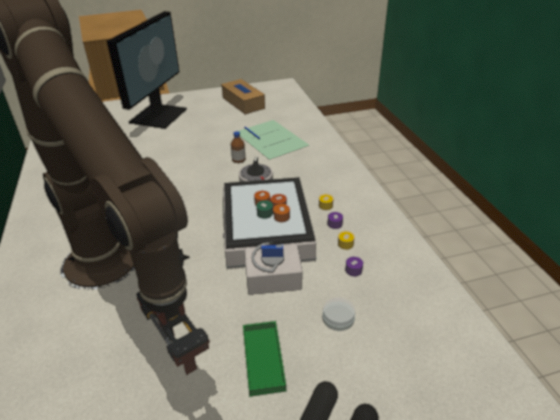

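View pics/top0.png

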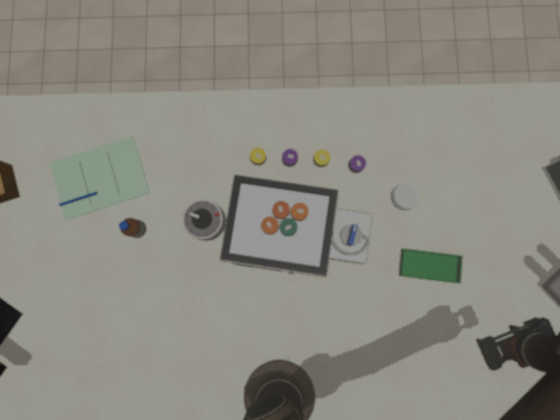

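The top view shows the imager at about (280,225), the cam lock at (351,235), the focus knob at (203,218) and four amber or green mounts at (270–300, 208–230). The purple and yellow pucks outside, at (258,156), (290,157), (322,158) and (357,163), are decoys. I'll enlarge a crop to confirm this.

```bash
cat > h.py <<'E'
import numpy as np,cv2
from station import manip
def snap(n,png=None,box=None,k=4):
    s=manip.snapshot(n)
    if png:
        im=s["image"]
        if box: x0,y0,x1,y1=box; im=cv2.resize(im[y0:y1,x0:x1],None,fx=k,fy=k,interpolation=cv2.INTER_CUBIC)
        cv2.imwrite("pics/"+png,im)
    return s
def ray(s,u,v,z):
    K=s["camera_matrix"];T=s["T"]
    d=np.array([(u-K[0,2])/K[0,0],-(v-K[1,2])/K[1,1],-1.]);d=T[:3,:3]@d;o=T[:3,3]
    return o+d*(z-o[2])/d[2]
def cloud(s):
    K=s["camera_matrix"];T=s["T"];z=s["z_map"];v,u=np.mgrid[0:z.shape[0],0:z.shape[1]]
    p=np.stack([(u-K[0,2])/K[0,0]*z,-(v-K[1,2])/K[1,1]*z,-z],-1)
    return p@T[:3,:3].T+T[:3,3]
def proj(s,p):
    T=s["T"];K=s["camera_matrix"];c=T[:3,:3].T@(np.array(p)-T[:3,3])
    return K[0,0]*c[0]/-c[2]+K[0,2], K[1,1]*-c[1]/-c[2]+K[1,2]
def pose():
    s=manip.sense();from scipy.spatial.transform import Rotation as R
    m=R.from_rotvec(s["orientation"]).as_matrix()
    return s["position"],m,s
E
python3 - <<'E'
from h import *
snap("top","t1.png",(170,140,390,290),3.6 and 3)
snap("side","s1.png",(210,150,350,300),4)
E
```

```text
(no output)
```

View pics/t1.png

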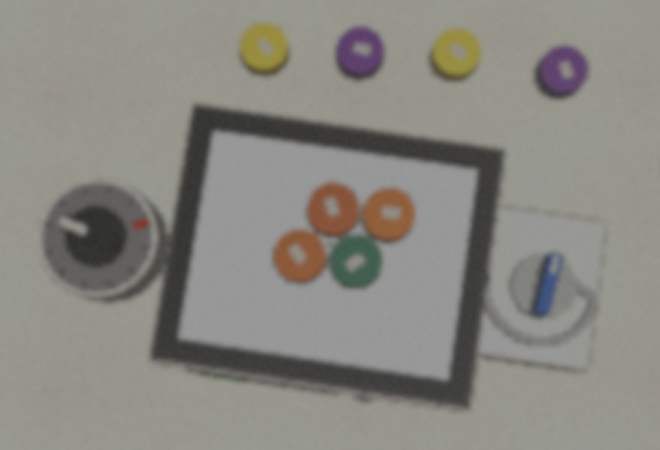

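View pics/s1.png

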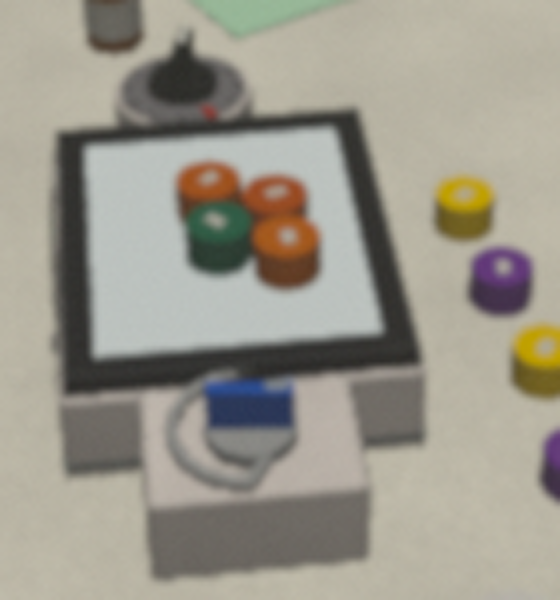

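The crops show four mounts on the plate: three orange and one green. The blue handle's white stripe is at its far end. The knob pointer is at about 10 o'clock and the red mark at about 2:30. Next I'll measure positions.

```bash
cat > meas.py <<'E'
from h import *
def masks(s):
    h=cv2.cvtColor(cv2.GaussianBlur(s["image"],(3,3),0),cv2.COLOR_BGR2HSV)
    return h
def comps(m,amin=30):
    n,l,st,c=cv2.connectedComponentsWithStats(m.astype(np.uint8))
    return [(st[i,4],c[i],l==i) for i in range(1,n) if st[i,4]>=amin]
E
python3 - <<'E'
from meas import *
for name in("top","side"):
    s=snap(name);h=masks(s);P=cloud(s);H,S,V=cv2.split(h)
    for nm,m in (("orange",((H<16)|(H>175))&(S>110)&(V>90)),("green",(H>55)&(H<95)&(S>60)),("blue",(H>100)&(H<130)&(S>110)),("red",((H<6)|(H>174))&(S>110)&(V>90))):
        for a,c,l in comps(m,8):
            p=P[l];print(name,nm,a,c.round(1),"zmax",np.percentile(p[:,2],[10,50,90]).round(0),"xy",np.median(p,0).round(0))
    # heights along heap
s=snap("top");P=cloud(s)
for (u,v) in [(281,210),(300,211),(270,226),(288,227),(240,240),(260,190),(203,218),(200,205),(351,235),(370,250),(258,156)]: print((u,v),P[v,u].round(0))
h=cv2.cvtColor(s["image"],cv2.COLOR_BGR2GRAY)
m=(h<95).astype(np.uint8);m[:,:215]=0;m[:165]=0;m[285:]=0;m[:,345:]=0
cs,_=cv2.findContours(m,cv2.RETR_CCOMP,cv2.CHAIN_APPROX_NONE)
for c in cs:
    if cv2.contourArea(c)>3000:
        r=cv2.minAreaRect(c);print(r); b=cv2.boxPoints(r);w=np.array([ray(s,*q,95) for q in b]);print(w.round(1),w.mean(0))
        print([np.linalg.norm(w[i]-w[i-1]).round(1) for i in range(4)])
E
```

```text
top orange 159 [280.8 209.9] zmax [127. 129. 133.] xy [576. -19. 129.]
top orange 164 [298.7 211.4] zmax [125. 129. 132.] xy [570. -71. 129.]
top orange 162 [269.7 225.2] zmax [126. 129. 132.] xy [530.  15. 129.]
top green 127 [288.3 226.6] zmax [126. 130. 133.] xy [527. -39. 130.]
top green 1477 [429.8 265.4] zmax [-0.  4. 11.] xy [ 401. -499.    4.]
top blue 22 [ 85. 196.] zmax [ 7. 10. 12.] xy [653. 639.  10.]
top blue 9 [ 69.7 201. ] zmax [ 5.  9. 12.] xy [638. 692.   9.]
top blue 46 [123.5 225.2] zmax [125. 128. 131.] xy [541. 461. 128.]
top blue 29 [351.5 237.4] zmax [124. 127. 129.] xy [ 491. -229.  127.]
side orange 68 [236.9 142.5] zmax [ 83.  90. 104.] xy [536. 443.  90.]
side orange 447 [275.2 204.5] zmax [117. 131. 134.] xy [563. -45. 131.]
side green 32663 [484.1  98.2] zmax [-545. -125.  286.] xy [2056.  832. -125.]
side green 1940 [  8.  158.5] zmax [-218. -132.   11.] xy [-468. 1026. -132.]
side green 160 [264.3 208.7] zmax [111. 130. 133.] xy [522. -60. 130.]
side green 2471 [263.3 358.5] zmax [ 4.  7. 29.] xy [ 400. -504.    7.]
side blue 21 [242.3  88.4] zmax [82. 
[... 417 characters left out ...]
.  128.]
(370, 250) [ 455. -309.   -5.]
(258, 156) [773.  56.  29.]
((275.07086181640625, 223.92015075683594), (115.29658508300781, 86.36015319824219), 8.85795783996582)
[[ 437.6  198.4   95. ]
 [ 704.9  157.1   95. ]
 [ 640.4 -200.3   95. ]
 [ 377.3 -150.    95. ]] [540.05564513   1.29485242  95.        ]
[np.float64(353.6), np.float64(270.5), np.float64(363.1), np.float64(267.8)]
((279.2861022949219, 224.39016723632812), (93.89531707763672, 73.82376098632812), 8.746162414550781)
[[ 448.9  149.6   95. ]
 [ 677.   113.7   95. ]
 [ 625.3 -176.6   95. ]
 [ 400.1 -134.6   95. ]] [537.8018277  -11.97600424  95.        ]
[np.float64(288.3), np.float64(230.9), np.float64(294.9), np.float64(229.1)]
```

```bash
python3 - <<'E'
from h import *
s=snap("top","t2.png",(330,205,385,270),10)
s=snap("top","t3.png",(175,195,235,245),12)
s=snap("side","s2.png",(225,150,300,300),5)
snap("side","s3.png",(225,150,285,195),12)
snap("side","s4.png",(235,225,315,285),9)
E
```

```text
(no output)
```

View pics/t2.png

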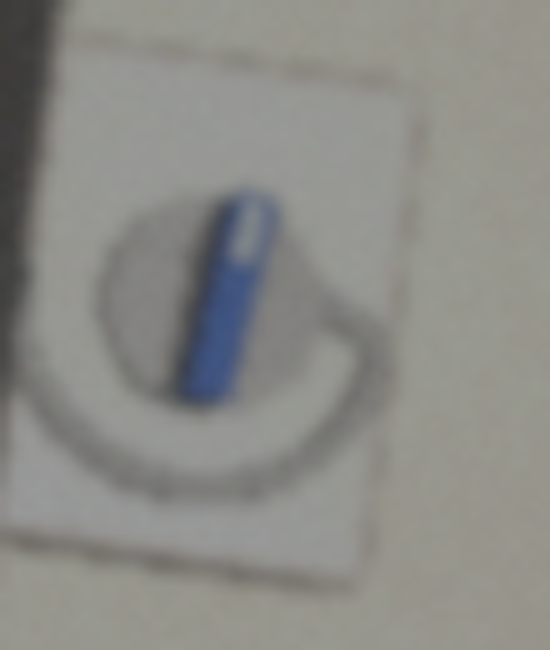

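View pics/t3.png

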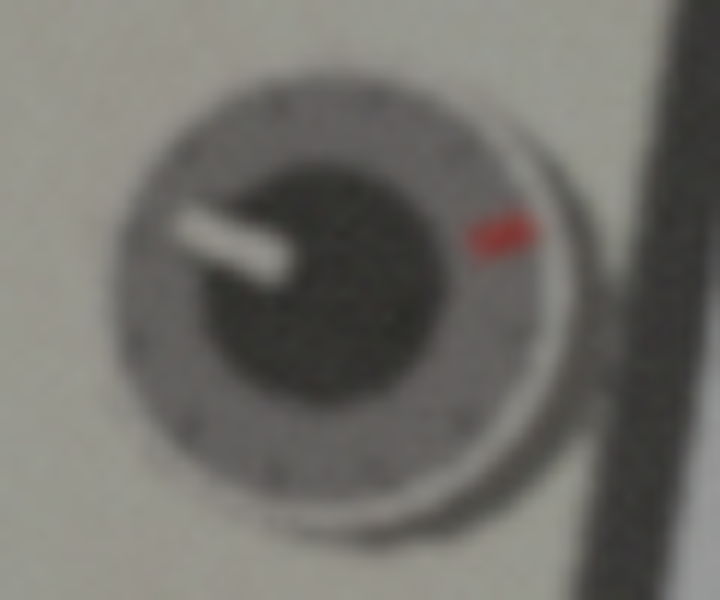

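View pics/s4.png

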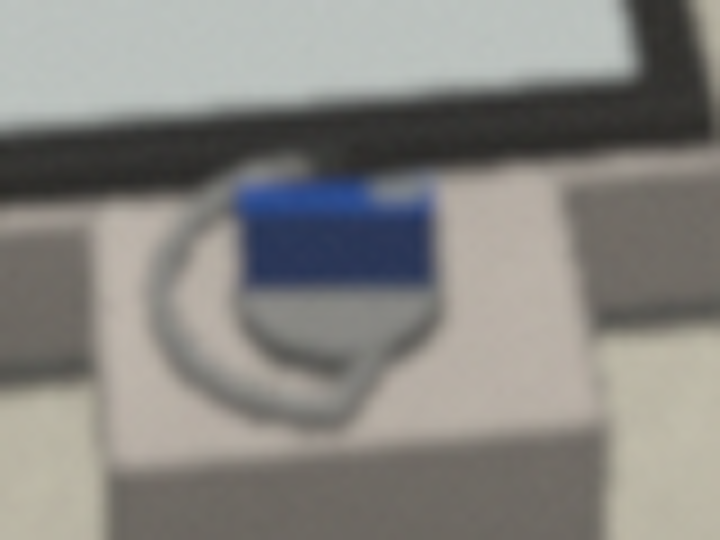

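View pics/s3.png

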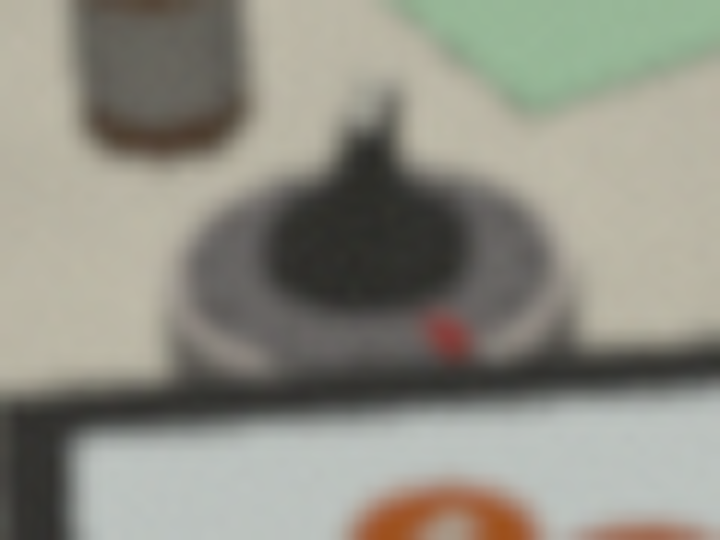

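```bash
python3 - <<'E'
from h import *
s=snap("top"); g=lambda x,y,k,x0,y0,z:ray(s,(x+.5)/k-.5+x0,(y+.5)/k-.5+y0,z)
a=g(251,190,10,330,205,129);b=g(203,403,10,330,205,129);c=(a+b)/2
print("cam",a,b,c,np.linalg.norm(a-b),np.degrees(np.arctan2(*(a-b)[1::-1])))
print("disc",g(213,298,10,330,205,90))
t=lambda x,y,z:g(x,y,12,175,195,z)
print("knob disc",t(321,285,93),"ring",t(333,288,82))
o=t(177,220,129);i=t(290,265,129);m=t(502,237,82)
print("ptr",o,i,"mark",m)
q=snap("side");f=lambda x,y,k,x0,y0,z:ray(q,(x+.5)/k-.5+x0,(y+.5)/k-.5+y0,z)
print("side cam bar top", f(240,198,9,235,225,129),f(437,195,9,235,225,129))
print("side knob ptr",f(370,100,12,225,150,129),"mark",f(447,335,12,225,150,82), "disc", f(367,235,12,225,150,93))
E
```

```text
cam [ 531.20357965 -240.01312566  129.        ] [ 467.49601193 -222.98646665  129.        ] [ 499.34979579 -231.49979615  129.        ] 65.94362214647533 -14.963297467561649
disc [ 501.49612472 -233.37677126   90.        ]
knob disc [560.58033254 230.95804696  93.        ] ring [560.97130948 230.04505047  82.        ]
ptr [573.81715423 260.30876735 129.        ] [561.75166855 231.49414088 129.        ] mark [573.55126315 185.60823277  82.        ]
side cam bar top [ 469.50350071 -228.11021226  129.        ] [ 529.38439818 -245.2517213   129.        ]
side knob ptr [567.77323912 246.27139868 129.        ] mark [573.87129423 182.41141837  82.        ] disc [560.40176892 227.27773196  93.        ]
```

```bash
python3 -m crank '0.5 0 0 0 0 0 -7; 0.5 0 0 0 0 0 -7; 0.5 0 0 0 0 0 -7; 0.5 0 0 0 0 0 -7; 0.5 0 0 0 0 0 -7; 0.5 0 0 0 0 0 -7; 0.5 0 0 0 0 0 -7; 0.5 0 0 0 0 0 -7; 0.5 0 0 0 0 0 -7; 0.5 0 0 0 0 0 -7; 0.5 0 0 0 0 0 -7; 0.5 0 0 0 0 0 -7; 0.5 0 0 0 0 0 -7; 0.5 0 0 0 0 0 -7; 0.5 0 0 0 0 0 -7; 0.5 0 0 0 0 0 -7' 20; cat > go.py <<'E'
import sys
from h import *
# go.py x y z yaw : shift in tool axes + turn to reach target
def rel(x=None,y=None,z=None,yaw=None):
    p,m,s=pose()
    t=np.array([p[0] if x is None else x,p[1] if y is None else y,p[2] if z is None else z])
    cy=np.degrees(np.arctan2(m[1,0],m[0,0]))
    from scipy.spatial.transform import Rotation as R
    print("p",p.round(1),"yaw",cy.round(1),"zaxis",m[:,2].round(3),"F",s["wrist_force"].round(1),"Mz",s["moment"].round(2),"w",round(s["gripper_width"],1),"t",round(s["t"],1),"j",s["joints"].round(2))
    print("shift",(m.T@(t-p)).round(1))
    yw=cy if yaw is None else yaw
    c,sn=np.cos(np.radians(yw)),np.sin(np.radians(yw))
    M=np.array([[c,sn,0],[sn,-c,0],[0,0,-1]])
    print("turn",np.degrees(R.from_matrix(m.T@M).as_rotvec()).round(1))
if __name__=="__main__":
    rel(*[None if a=="-" else float(a) for a in sys.argv[1:]])
E
python3 go.py 500 -234 200 164.5
```

```text
t: 2.03
position: [213.4, -587.6, 245.2]
orientation: [1.215, 2.897, -0.002]
wrist_force: [-1.1, -0.4, -0.5]
gripper_width: 43.9
p [ 213.4 -587.6  245.2] yaw 134.5 zaxis [-0.    -0.001 -1.   ] F [-1.1 -0.4 -0.5] Mz [-0.   -0.1   0.04] w 43.9 t 2.0 j [ 1.44  0.45 -0.42  1.57  0.19  1.16  1.76]
shift [ 51.3 452.3  44.7]
turn [ -0.1   0.  -30. ]
```

```bash
python3 -m crank '0.5 4 37 3 0 0 0; 0.5 4 37 3 0 0 0; 0.5 4 37 3 0 0 0; 0.5 4 37 3 0 0 0; 0.5 4 37 3 0 0 0; 0.5 4 37 3 0 0 0; 0.5 4 37 3 0 0 0; 0.5 4 37 3 0 0 0; 0.5 4 37 3 0 0 0; 0.5 4 37 3 0 0 0; 0.5 4 37 3 0 0 0; 0.5 0 0 0 0 0 -6; 0.5 0 0 0 0 0 -6; 0.5 0 0 0 0 0 -6; 0.5 0 0 0 0 0 -6; 0.5 0 0 0 0 0 -6; 0.5 0 0 0 0 0 0';python3 go.py 500 -234 200 164.5
```

```text
t: 3.45
position: [481.6, -254.3, 210.4]
orientation: [0.377, 3.114, -0.008]
wrist_force: [-0.0, 0.9, 0.4]
gripper_width: 43.9
p [ 481.6 -254.3  210.4] yaw 166.2 zaxis [ 0.004 -0.006 -1.   ] F [-0.   0.9  0.4] Mz [ 0.06 -0.18  0.03] w 43.9 t 3.5 j [ 0.94  0.39 -0.69  1.8   0.29  1.04  1.46]
shift [-13.   24.1  10.3]
turn [-0.3  0.3  1.7]
```

```bash
python3 -m crank '0.5 -6 12 5 0 0 1; 0.5 -7 12 5 0 0 0.7; 0.5 0 0 0 0 0 0;0.5 0 0 0 0 0 0';python3 go.py 500 -234 140 164.5; python3 - <<'E'
from h import *
snap("top","t4.png",(300,180,400,280),6);snap("side","s5.png",(220,190,330,290),6)
E
```

```text
t: 3.78
position: [500.1, -235.5, 200.4]
orientation: [0.447, 3.104, -0.009]
wrist_force: [-1.0, -0.5, -0.5]
gripper_width: 43.8
p [ 500.1 -235.5  200.4] yaw 163.6 zaxis [ 0.004 -0.007 -1.   ] F [-1.  -0.5 -0.5] Mz [-0.02 -0.13 -0.02] w 43.8 t 3.8 j [ 0.87  0.41 -0.68  1.8   0.3   1.03  1.36]
shift [ 0.9  1.8 60.3]
turn [-0.3  0.3 -0.9]
```

View pics/s5.png

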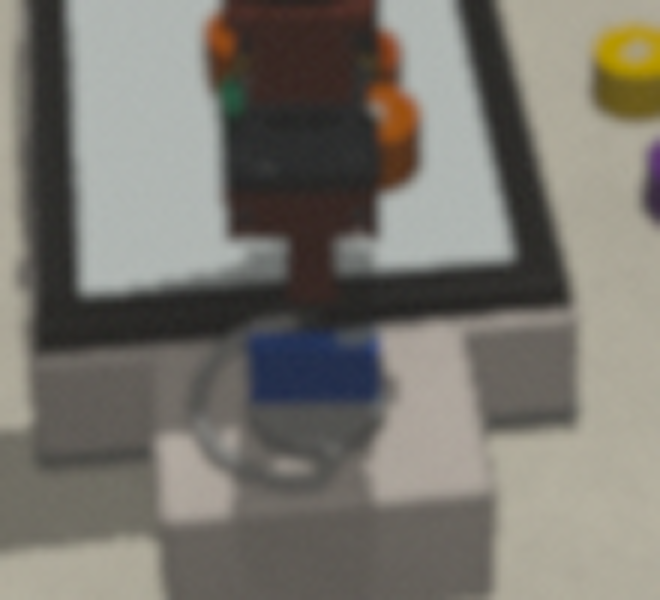

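The fingers are above the blue bar and centred on it, at about (313,350) in the crop. I'll lower to TCP z≈121 and close.

```bash
python3 -m crank '0.5 0 1 20 0 0 0; 0.5 0 1 20 0 0 0; 0.5 0 0 20 0 0 0; 0.5 0 0 10 0 0 0;0.5 0 0 9 0 0 0; 0.5 0 0 0 0 0 0';python3 go.py 500 -234 121 164.5
```

```text
t: 4.38
position: [500.1, -239.5, 121.5]
orientation: [0.459, 3.098, -0.017]
wrist_force: [-0.5, -0.2, 0.4]
gripper_width: 43.7
p [ 500.1 -239.5  121.5] yaw 163.1 zaxis [ 0.008 -0.012 -1.   ] F [-0.5 -0.2  0.4] Mz [ 0.06 -0.1   0.01] w 43.7 t 4.4 j [ 0.83  0.51 -0.63  1.87  0.39  0.88  1.29]
shift [1.7 5.2 0.4]
turn [-0.5  0.6 -1.4]
```

```bash
python3 -m crank '0.5 2 5 0 -0.5 0.6 -1.4; 0.5 0 0 0 0 0 0; 1 0 0 0 0 0 0; 1 0 0 0 0 0 0; 1 0 0 0 0 0 0; 1 0 0 0 0 0 0;1 0 0 0 0 0 0;1 0 0 0 0 0 0' 20;python3 go.py 500 -234 121 164.5
```

```text
t: 5.05
position: [501.4, -234.7, 125.3]
orientation: [0.42, 3.109, -0.002]
wrist_force: [-0.3, 0.4, -4.3]
gripper_width: 13.9
p [ 501.4 -234.7  125.3] yaw 164.6 zaxis [ 0.004 -0.002 -1.   ] F [-0.3  0.4 -4.3] Mz [ 0.06 -0.29  0.05] w 13.9 t 5.0 j [ 0.84  0.51 -0.64  1.86  0.38  0.89  1.31]
shift [1.5 0.3 4.3]
turn [-0.   0.2  0.1]
```

```bash
python3 -m crank '1 0 0 0 0 0 5; 1 0 0 0 0 0 6; 1 0 0 0 0 0 6; 1 0 0 0 0 0 6; 1 0 0 0 0 0 6; 1 0 0 0 0 0 6;1 0 0 0 0 0 6;1 0 0 0 0 0 6' 20;python3 go.py 500.5 -234 123 -
```

```text
t: 5.72
position: [500.3, -236.1, 125.3]
orientation: [1.669, 2.657, -0.002]
wrist_force: [-0.6, -0.6, -0.8]
gripper_width: 13.9
p [ 500.3 -236.1  125.3] yaw 115.7 zaxis [ 0.002 -0.003 -1.   ] F [-0.6 -0.6 -0.8] Mz [-0.13 -0.03  0.08] w 13.9 t 5.7 j [ 0.69  0.46 -0.44  1.87  0.26  0.86  0.57]
shift [1.8 1.1 2.3]
turn [0.  0.2 0. ]
```

```bash
python3 -m crank '1 0 0 0 0 0 6; 1 0 0 0 0 0 6; 1 0 0 0 0 0 6; 1 0 0 0 0 0 6; 1 0 0 0 0 0 6; 1 0 0 0 0 0 6;1 0 0 0 0 0 6;1 0 0 0 0 0 6;1 0 0 0 0 0 6;1 0 0 0 0 0 6;1 0 0 0 0 0 6' 20;python3 go.py 500.5 -235 123 -
```

```text
t: 6.63
position: [498.0, -235.7, 125.3]
orientation: [2.884, 1.239, -0.006]
wrist_force: [-0.9, -0.3, -0.3]
gripper_width: 13.7
p [ 498.  -235.7  125.3] yaw 46.5 zaxis [-0.002 -0.004 -1.   ] F [-0.9 -0.3 -0.3] Mz [0.1  0.08 0.09] w 13.7 t 6.6 j [ 0.47  0.43 -0.16  1.89  0.09  0.83 -0.49]
shift [2.2 1.4 2.3]
turn [0.1 0.3 0. ]
```

```bash
python3 -m crank '1 1 0 0 0 0 6; 1 1 0 0 0 0 6; 1 0 0 0 0 0 6; 1 0 0 0 0 0 6; 1 0 0 0 0 0 6; 1 0 0 0 0 0 6;1 0 0 0 0 0 6;1 0 0 0 0 0 6;1 0 0 0 0 0 6;1 0 0 0 0 0 0' 20;python3 go.py 500.5 -235 123 -
```

```text
t: 7.47
position: [497.5, -233.8, 125.3]
orientation: [3.124, -0.285, -0.009]
wrist_force: [0.7, -1.5, -1.5]
gripper_width: 13.8
p [ 497.5 -233.8  125.3] yaw -10.4 zaxis [-0.006 -0.004 -1.   ] F [ 0.7 -1.5 -1.5] Mz [-0.18 -0.06  0.38] w 13.8 t 7.5 j [ 0.29  0.42  0.07  1.9  -0.03  0.82 -1.37]
shift [3.2 0.6 2.3]
turn [0.3 0.3 0. ]
```

```bash
python3 -m crank '1 0 0 0 0 0 3; 1 0 0 0 0 0 3; 1 0 0 0 0 0 3; 1 0 0 0 0 0 3;1 0 0 0 0 0 3;1 0 0 0 0 0 0;1 0 0 0 0 0 0;1 0 0 0 0 0 0' 20;python3 go.py 500.5 -235 123 -; python3 - <<'E'
from h import *
snap("side","s6.png",(220,190,330,290),6)
E
```

```text
t: 8.13
position: [499.3, -234.1, 125.3]
orientation: [3.065, -0.648, -0.003]
wrist_force: [-0.1, -1.3, -1.0]
gripper_width: 17.9
p [ 499.3 -234.1  125.3] yaw -23.9 zaxis [-0.004 -0.008 -1.   ] F [-0.1 -1.3 -1. ] Mz [-0.03 -0.17  0.51] w 17.9 t 8.1 j [ 0.24  0.42  0.13  1.91 -0.06  0.82 -1.58]
shift [1.5 0.3 2.3]
turn [0.5 0.  0. ]
```

View pics/s6.png

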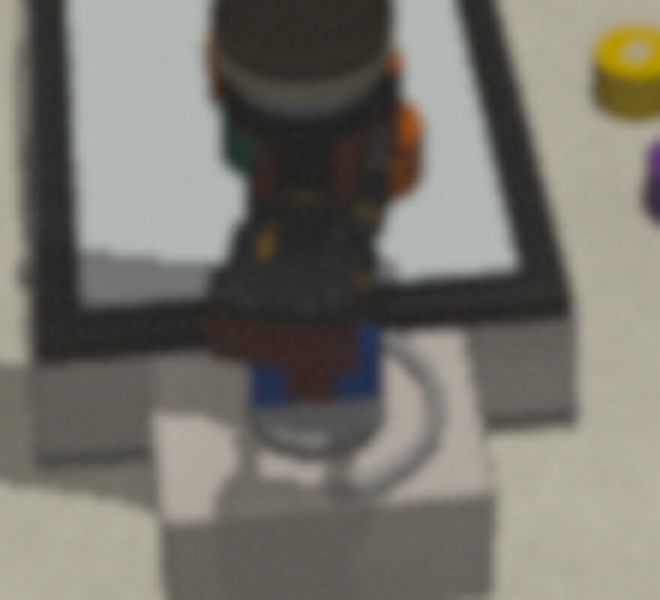

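```bash
python3 -m crank '0.5 0 0 0 0 0 0; 0.5 0 0 0 0 0 0; 0.5 0 0 0 0 0 0;0.5 0 0 -20 0 0 0;0.5 0 0 -40 0 0 0;0.5 0 0 -40 0 0 0;0.5 -40 0 -20 0 0 0;0.5 -40 0 -10 0 0 0;0.5 -40 0 0 0 0 0;0.5 -40 0 0 0 0 0;0.5 0 0 0 0 0 0' 20;python3 go.py; python3 - <<'E'
from h import *
snap("side","s7.png",(220,150,340,290),4);snap("top","t5.png",(170,140,390,290),3)
E
```

```text
t: 9.1
position: [351.5, -167.3, 258.5]
orientation: [3.068, -0.647, -0.007]
wrist_force: [0.2, -0.3, -0.3]
gripper_width: 43.8
p [ 351.5 -167.3  258.5] yaw -23.8 zaxis [-0.006 -0.005 -1.   ] F [ 0.2 -0.3 -0.3] Mz [ 0.04  0.07 -0.05] w 43.8 t 9.1 j [ 0.19 -0.02  0.12  2.1   0.01  1.06 -1.68]
shift [0. 0. 0.]
turn [0.4 0.2 0. ]
```

View pics/s7.png

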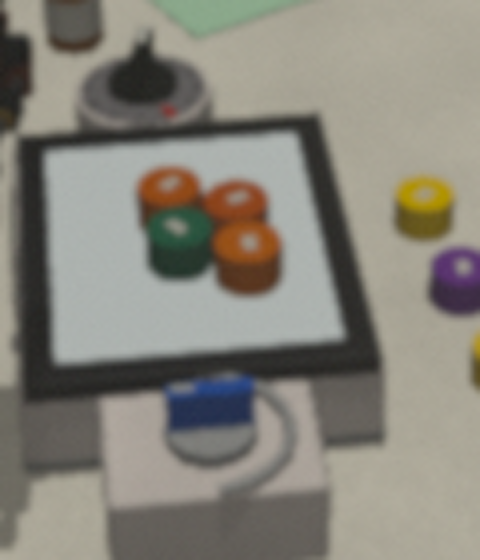

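View pics/t5.png

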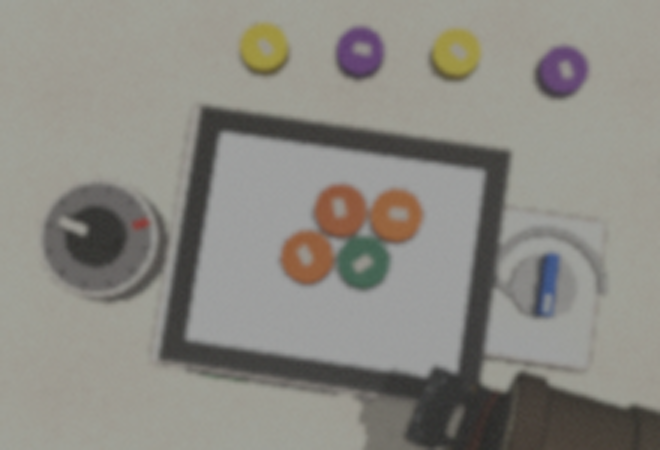

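The stripe is now at the near end of the bar, the hook is over on the far side, and the plate has shifted towards the cam. I'll check the cam angle, plate shift and mount positions.

```bash
cat > mounts.py <<'E'
from meas import *
def mounts(s):
    h=masks(s);H,S,V=cv2.split(h);out=[]
    k=np.ones((3,3),np.uint8)
    for nm,m in (("orange",((H<16)|(H>175))&(S>90)&(V>90)),("green",(H>55)&(H<95)&(S>55))):
        m=cv2.morphologyEx(m.astype(np.uint8),cv2.MORPH_CLOSE,k)
        m[:170]=0;m[285:]=0;m[:,:228]=0;m[:,345:]=0
        for a,c,l in comps(m,60):
            (u,v),r=cv2.minEnclosingCircle(np.argwhere(l)[:,::-1].astype(np.float32))
            out.append((nm,a,c,r,ray(s,c[0],c[1],128)))
    return out
C=np.array([538.,-12.]);YAW=-9.9
def window(s):
    g=cv2.cvtColor(s["image"],cv2.COLOR_BGR2GRAY);g=cv2.GaussianBlur(g,(3,3),0)
    return g
E
python3 - <<'E'
from mounts import *
s=snap("top","t6.png",(330,205,385,270),10)
for o in mounts(s): print(o[0],o[1],o[2].round(1),round(o[3],1),o[4].round(1))
g=cv2.cvtColor(s["image"],cv2.COLOR_BGR2GRAY).astype(float)
# edges: window bright->dark, scan in image along rows/cols
def cross(p0,p1,n=200,thr=110):
    t=np.linspace(0,1,n);x=p0[0]+(p1[0]-p0[0])*t;y=p0[1]+(p1[1]-p0[1])*t
    v=cv2.remap(g.astype(np.float32),x.astype(np.float32)[None],y.astype(np.float32)[None],cv2.INTER_LINEAR)[0]
    i=np.where((v[:-1]>=thr)&(v[1:]<thr))[0]
    return None if len(i)==0 else np.array([x[i[0]],y[i[0]]])
E_={}
E_['left']=[cross((260,y),(228,y)) for y in range(195,245,8)]
E_['right']=[cross((312,y),(340,y)) for y in range(202,250,8)]
E_['top']=[cross((x,200),(x,176)) for x in range(252,326,10)]
E_['bot']=[cross((x,245),(x,272)) for x in range(240,300,10)]
L={}
for k,v in E_.items():
    w=np.array([ray(s,*p,95)[:2] for p in v if p is not None]).astype(np.float32)
    vx,vy,x,y=cv2.fitLine(w,cv2.DIST_HUBER,0,.01,.01).ravel();L[k]=(np.array([x,y]),np.array([vx,vy]))
    print(k,len(w),np.degrees(np.arctan2(vy,vx)),x,y)
def inter(a,b):
    A=np.stack([L[a][1],-L[b][1]],1);t=np.linalg.solve(A,L[b][0]-L[a][0]);return L[a][0]+t[0]*L[a][1]
q=[inter(a,b) for a,b in(("left","top"),("right","top"),("right","bot"),("left","bot"))]
print(np.array(q).round(1),np.mean(q,0), [np.linalg.norm(q[i]-q[i-1]).round(1) for i in range(4)])
E
```

```text
orange 589 [285.5 215.7] 24.4 [559.5 -32.1 128. ]
green 138 [290.9 226.9] 7.7 [525.  -47.6 128. ]
left 7 -9.881012 556.14294 119.407265
right 6 -9.647153 541.0273 -163.06804
top 8 80.1991 645.123 -38.380207
bot 6 80.184166 433.03595 33.55317
[[ 669.    99.8]
 [ 621.2 -176.7]
 [ 403.1 -139.6]
 [ 451.1  137.7]] [536.08624  -19.713928] [np.float32(221.2), np.float32(280.5), np.float32(221.3), np.float32(281.5)]
```

View pics/t6.png

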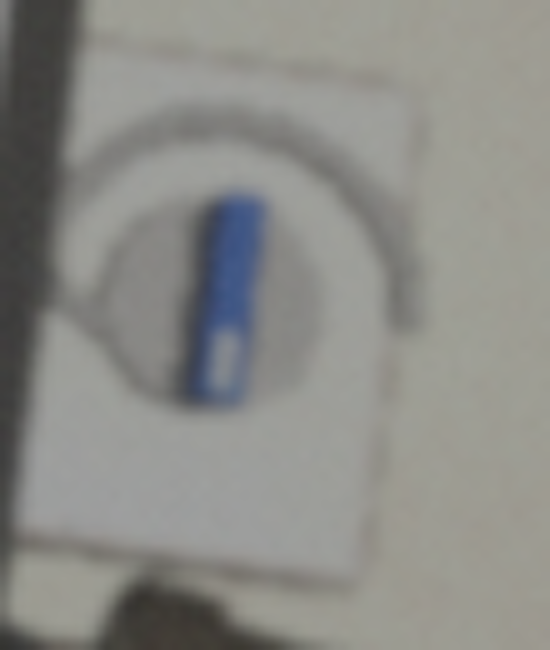

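```bash
cat > mounts.py <<'E'
from meas import *
C=np.array([536.1,-19.7]);YAW=np.radians(-9.8)
Rp=np.array([[np.cos(YAW),-np.sin(YAW)],[np.sin(YAW),np.cos(YAW)]])
def toP(w): return Rp.T@(np.asarray(w)[:2]-C)
def toW(p): return Rp@np.asarray(p)+C
def mounts(s):
    # big upscaled mask, distance transform peaks
    im=cv2.resize(s["image"],None,fx=4,fy=4,interpolation=cv2.INTER_CUBIC)
    h=cv2.cvtColor(im,cv2.COLOR_BGR2HSV);H,S,V=cv2.split(h);out=[]
    for nm,m in (("orange",((H<18)|(H>175))&(S>80)&(V>85)),("green",(H>55)&(H<95)&(S>45))):
        m=m.astype(np.uint8);m[:680]=0;m[1140:]=0;m[:,:4*228]=0;m[:,4*345:]=0
        cs,_=cv2.findContours(m,cv2.RETR_EXTERNAL,cv2.CHAIN_APPROX_NONE)
        m2=np.zeros_like(m)
        cv2.drawContours(m2,[c for c in cs if cv2.contourArea(c)>500],-1,1,-1)
        d=cv2.distanceTransform(m2,cv2.DIST_L2,5)
        core=(d>0.55*31)
        for a,c,l in comps(core,10):
            u,v=(c+.5)/4-.5; w=ray(s,u,v,127)
            out.append((nm,(round(u,1),round(v,1)),round(d[l].max()/4,1),w[:2].round(1),toP(w).round(1)))
    return out
if __name__=="__main__":
    ms=mounts(snap("top"))
    for o in ms: print(*o)
    for i in range(len(ms)): print([round(float(np.linalg.norm(ms[i][3]-ms[j][3])),1) for j in range(len(ms))])
E
python3 mounts.py
```

```text
orange (np.float64(283.1), np.float64(209.9)) 8.2 [577.3 -25.2] [41.6  1.6]
orange (np.float64(301.5), np.float64(211.5)) 8.2 [571.2 -80.9] [ 45.  -54.4]
orange (np.float64(272.0), np.float64(225.3)) 8.2 [531.2   9.2] [-9.8 27.7]
green (np.float64(290.7), np.float64(227.0)) 7.9 [524.8 -47.1] [ -6.5 -28.9]
[0.0, 56.0, 57.5, 56.9]
[56.0, 0.0, 98.6, 57.4]
[57.5, 98.6, 0.0, 56.7]
[56.9, 57.4, 56.7, 0.0]
```

All four are single and flat, spaced about 56 mm apart. I'll move B, C and G and leave A. B gets a jaw axis of 33° in the plate frame to avoid its neighbours, so yaw 113.7°.

```bash
python3 -m crank '0 0 0 0 0 0 -7; 0 0 0 0 0 0 -7; 0 0 0 0 0 0 -7; 0 0 0 0 0 0 -7; 0 0 0 0 0 0 -7; 0 0 0 0 0 0 -7; 0 0 0 0 0 0 -7; 0 0 0 0 0 0 -7; 0 0 0 0 0 0 -7; 0 0 0 0 0 0 -7; 0 0 0 0 0 0 -7; 0 0 0 0 0 0 -7; 0 0 0 0 0 0 -7; 0 0 0 0 0 0 -7; 0 0 0 0 0 0 -7; 0 0 0 0 0 0 -7;0 0 0 0 0 0 -7; 0 0 0 0 0 0 -7; 0 0 0 0 0 0 -7' ; python3 go.py 571.2 -80.9 200 113.7
```

```text
t: 10.88
position: [382.8, -179.0, 250.0]
orientation: [-1.745, -2.597, 0.025]
wrist_force: [0.0, 0.2, 0.5]
gripper_width: 88.1
p [ 382.8 -179.   250. ] yaw 112.2 zaxis [-0.019 -0.006 -1.   ] F [0.  0.2 0.5] Mz [-0.06 -0.1   0.  ] w 88.1 t 10.9 j [0.22 0.06 0.1  2.04 0.01 1.05 0.7 ]
shift [ 19.5 212.4  45.7]
turn [-1.2 -0.1 -1.5]
```

```bash
python3 -m crank '0 3 35 7 -0.6 0 -1; 0 3 35 7 -0.6 0 -0.5; 0 3 35 7 0 0 0; 0 3 35 7 0 0 0; 0 3 35 7 0 0 0;0 3 35 7 0 0 0;0 0 0 0 0 0 0;0 0 0 0 0 0 0' ; python3 go.py 571.2 -80.9 150 113.7
```

```text
t: 11.55
position: [585.2, -76.7, 195.9]
orientation: [-1.707, -2.629, -0.001]
wrist_force: [0.0, -0.4, -0.6]
gripper_width: 87.9
p [585.2 -76.7 195.9] yaw 114.0 zaxis [-0.006  0.004 -1.   ] F [ 0.  -0.4 -0.6] Mz [-0.01 -0.12 -0.  ] w 87.9 t 11.6 j [ 0.04  0.4   0.02  1.74 -0.01  1.01  0.48]
shift [  1.6 -14.3  45.9]
turn [-0.2 -0.4  0.3]
```

```bash
python3 -m crank '0 2 -14 10 0 0 0; 0 0 0 15 0 0 0; 0 0 0 15 0 0 0; 0 0 0 5 0 0 0;0 0 0 0 0 0 0' ; python3 go.py 571.2 -80.9 123 113.7;  python3 - <<'E'
from h import *
snap("side","s8.png",(220,150,340,290),4);snap("top","t7.png",(220,160,350,280),5)
E
```

```text
t: 11.97
position: [572.8, -82.2, 145.4]
orientation: [-1.705, -2.626, 0.003]
wrist_force: [0.3, -0.6, -0.3]
gripper_width: 87.9
p [572.8 -82.2 145.4] yaw 114.0 zaxis [-0.01   0.004 -1.   ] F [ 0.3 -0.6 -0.3] Mz [-0.07 -0.13 -0.02] w 87.9 t 12.0 j [ 0.05  0.44  0.01  1.81 -0.01  0.9   0.49]
shift [ 1.7 -0.8 22.4]
turn [-0.4 -0.4  0.3]
```

View pics/s8.png

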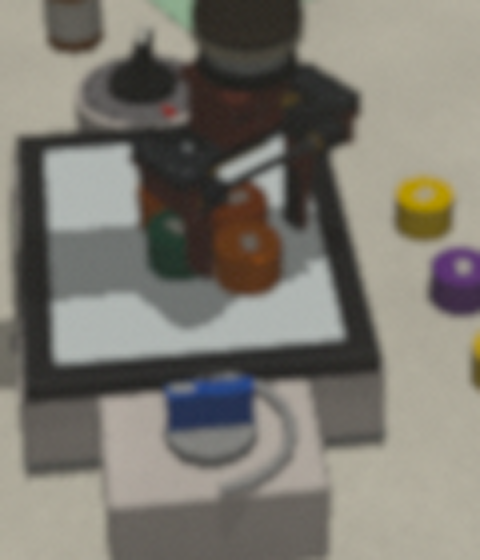

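The open jaws straddle puck B at crop (247,250), with the fingers clear of green. Descend and close.

```bash
python3 -m crank '0 2 -1 8 0 0 0; 0 0 0 8 0 0 0; 0 0 0 5 0 0 0; 0 0 0 0 0 0 0;1 0 0 0 0 0 0;1 0 0 0 0 0 0;1 0 0 0 0 0 0;1 0 0 0 0 0 0;1 0 0 0 0 0 0;1 0 0 0 0 0 0' 25; python3 go.py 571.2 -80.9 123 113.7
```

```text
t: 12.9
position: [573.4, -81.1, 127.0]
orientation: [-1.709, -2.631, -0.002]
wrist_force: [-0.7, -0.3, -0.1]
gripper_width: 53.7
p [573.4 -81.1 127. ] yaw 114.0 zaxis [-0.003  0.004 -1.   ] F [-0.7 -0.3 -0.1] Mz [-0.07 -0.1   0.01] w 53.7 t 12.9 j [ 0.05  0.46  0.01  1.83 -0.01  0.86  0.49]
shift [ 1. -2.  4.]
turn [-0.1 -0.3  0.3]
```

```bash
python3 -m crank '1 0 0 -8 0 0 0; 1 0 0 -8 0 0 0; 1 -7 -3 0 0 0 0; 1 -7 -3 0 0 0 0;1 -7 -3 0 0 0 0;1 -7 -3 0 0 0 0;1 0 0 0 0 0 0;1 0 0 0 0 0 0' 25; python3 go.py 571 -112 127 113.7
```

```text
t: 13.57
position: [573.7, -116.3, 145.0]
orientation: [-1.712, -2.63, -0.002]
wrist_force: [-0.4, 0.3, -2.0]
gripper_width: 53.6
p [ 573.7 -116.3  145. ] yaw 113.9 zaxis [-0.002  0.003 -1.   ] F [-0.4  0.3 -2. ] Mz [-0.06 -0.1  -0.03] w 53.6 t 13.6 j [ 0.1   0.45  0.02  1.8  -0.02  0.9   0.55]
shift [ 4.9 -0.7 18.1]
turn [-0.1 -0.2  0.2]
```

```bash
python3 -m crank '1 2 0 6 0 0 0; 1 2 0 5 0 0 0; 1 0 0 4 0 0 0;1 0 0 0 0 0 0;1 0 0 0 0 0 0' 25; python3 go.py 571 -112 127 113.7
```

```text
t: 13.98
position: [571.0, -111.5, 127.2]
orientation: [-1.71, -2.628, -0.001]
wrist_force: [-0.4, 0.3, -1.1]
gripper_width: 53.5
p [ 571.  -111.5  127.2] yaw 113.9 zaxis [-0.005  0.004 -1.   ] F [-0.4  0.3 -1.1] Mz [ 0.01 -0.15 -0.06] w 53.5 t 14.0 j [ 0.1   0.47  0.02  1.82 -0.02  0.86  0.54]
shift [-0.5 -0.3  0.2]
turn [-0.2 -0.3  0.2]
```

```bash
python3 -m crank '0 0 0 0 0 0 0; 0 0 0 0 0 0 0;0 0 0 0 0 0 0;0 0 0 -15 0 0 0;0 0 0 -25 0 0 0;0 0 0 -25 0 0 0;0 0 0 0 0 0 0;0 0 0 0 0 0 0'; python3 go.py 531.2 9.2 185 113.7
```

```text
t: 14.65
position: [571.8, -110.7, 195.1]
orientation: [-1.708, -2.63, -0.001]
wrist_force: [-0.1, -0.1, -0.1]
gripper_width: 88.0
p [ 571.8 -110.7  195.1] yaw 114.0 zaxis [-0.005  0.004 -1.   ] F [-0.1 -0.1 -0.1] Mz [-0.03 -0.09  0.04] w 88.0 t 14.7 j [ 0.09  0.39  0.02  1.76 -0.01  1.    0.54]
shift [126.   11.7  10.8]
turn [-0.1 -0.3  0.3]
```

```bash
python3 -m crank '0 30 3 0 0 0 0; 0 30 3 0 0 0 0;0 30 3 0 0 0 0;0 20 3 0 0 0 0;0 0 0 0 0 0 0;0 0 0 0 0 0 0'; python3 mounts.py; python3 go.py 531.2 9.2 150 113.7
```

```text
t: 15.15
position: [536.6, -3.5, 193.8]
orientation: [-1.714, -2.628, -0.0]
wrist_force: [0.2, -0.8, 0.5]
gripper_width: 87.8
orange (np.float64(311.3), np.float64(211.7)) 8.2 [ 570.1 -110.5] [ 49.  -83.7]
[0.0]
p [536.7  -3.4 193.7] yaw 113.8 zaxis [-0.003  0.003 -1.   ] F [0.6 1.  0.8] Mz [-0.   -0.07 -0.02] w 87.8 t 15.2 j [-0.07  0.32 -0.02  1.87  0.    0.96  0.33]
shift [13.6  0.2 43.8]
turn [-0.1 -0.2  0.1]
```

```bash
python3 -m crank '0 9 0 15 0 0 0; 0 5 0 15 0 0 0;0 0 0 13 0 0 0;0 0 0 0 0 0 0'; python3 go.py 531.2 9.2 123 113.7;python3 - <<'E'
from h import *
snap("side","s9.png",(220,150,340,290),4)
E
```

```text
t: 15.53
position: [532.7, 4.8, 149.3]
orientation: [-1.723, -2.625, -0.0]
wrist_force: [-1.0, 0.4, 1.0]
gripper_width: 88.2
p [532.7   4.8 149.3] yaw 113.4 zaxis [-0.001  0.001 -1.   ] F [-1.   0.4  1. ] Mz [-0.05 -0.11 -0.02] w 88.2 t 15.5 j [-0.08  0.36 -0.02  1.92  0.01  0.86  0.3 ]
shift [ 4.6  0.4 26.3]
turn [-0.  -0.1 -0.3]
```

View pics/s9.png

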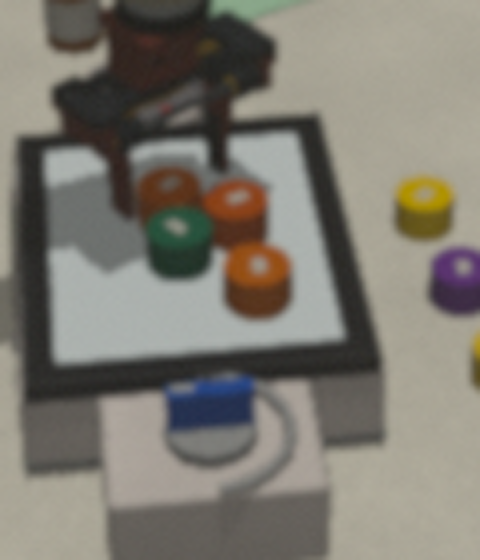

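The jaws straddle puck C at crop (170,195), and B now stands alone at (258,280). Descend and grip.

```bash
python3 -m crank '0 5 0 9 0 0 0; 0 0 0 9 0 0 0; 0 0 0 6 0 0 0; 0 0 0 0 0 0 0;1 0 0 0 0 0 0;1 0 0 0 0 0 0;1 0 0 0 0 0 0;1 0 0 0 0 0 0;1 0 0 0 0 0 0;1 0 0 0 0 0 0' 25; python3 -c "
from mounts import *
print(toW((-42,70)))"; python3 go.py 506.7 56.5 140 113.7
```

```text
t: 16.42
position: [533.6, 6.6, 126.6]
orientation: [1.728, 2.619, 0.004]
wrist_force: [0.1, 0.8, -0.8]
gripper_width: 53.9
[506.62753321  56.42735186]
p [533.6   6.6 126.6] yaw 113.2 zaxis [ 0.004  0.    -1.   ] F [ 0.1  0.8 -0.8] Mz [ 0.12 -0.2   0.02] w 53.9 t 16.4 j [-0.08  0.39 -0.02  1.94  0.01  0.8   0.29]
shift [ 56.5  -5.1 -13.5]
turn [ 0.2  0.1 -0.5]
```

```bash
python3 -m crank '1 0 0 -8 0 0 0; 1 0 0 -8 0 0 0; 1 12 -1 0 0 0 0; 1 12 -1 0 0 0 0;1 12 -1 0 0 0 0;1 10 -1 0 0 0 0;1 0 0 0 0 0 0;1 0 0 0 0 0 0' 25; python3 go.py 506.6 56.4 127 113.7
```

```text
t: 17.08
position: [508.6, 53.0, 145.1]
orientation: [1.726, 2.621, 0.006]
wrist_force: [-0.3, -0.6, -1.1]
gripper_width: 53.8
p [508.6  53.  145.1] yaw 113.3 zaxis [ 0.005  0.001 -1.   ] F [-0.3 -0.6 -1.1] Mz [-0.03 -0.11  0.03] w 53.8 t 17.1 j [-0.16  0.33 -0.04  1.98  0.02  0.82  0.19]
shift [ 3.9 -0.6 18.1]
turn [ 0.3  0.1 -0.4]
```

```bash
python3 -m crank '1 3 0 6 0 0 0; 1 0 0 5 0 0 0; 1 0 0 4 0 0 0;1 0 0 1 0 0 0;1 0 0 0 0 0 0' 25; python3 go.py 506.6 56.4 126.6 -
```

```text
t: 17.5
position: [507.3, 55.4, 126.8]
orientation: [1.727, 2.621, 0.004]
wrist_force: [0.4, -0.9, -0.8]
gripper_width: 53.4
p [507.3  55.4 126.8] yaw 113.2 zaxis [ 0.004  0.    -1.   ] F [ 0.4 -0.9 -0.8] Mz [ 0.   -0.15 -0.  ] w 53.4 t 17.5 j [-0.17  0.36 -0.04  2.    0.02  0.78  0.18]
shift [ 1.2 -0.3  0.2]
turn [0.2 0.1 0. ]
```

```bash
python3 -m crank '0 0 0 0 0 0 0; 0 0 0 0 0 0 0;0 0 0 0 0 0 0;0 0 0 -15 0 0 0;0 0 0 -25 0 0 0;0 0 0 -35 0 0 0;0 5 -35 0 0 0 0;0 5 -35 0 0 0 0;0 5 -35 0 0 0 0;0 5 -35 0 0 0 0;0 0 0 0 0 0 -7;0 0 0 0 0 0 -7;0 0 0 0 0 0 -7;0 0 0 0 0 0 -7;0 0 0 0 0 0 -7;0 0 0 0 0 0 -7;0 0 0 0 0 0 -7;0 0 0 0 0 0 -7;0 0 0 0 0 0 -7'; python3 mounts.py; python3 go.py 524.8 -47.1 185 180
```

```text
t: 19.08
position: [368.0, 15.2, 209.5]
orientation: [0.069, 3.121, 0.004]
wrist_force: [0.5, 0.2, -0.5]
gripper_width: 87.6
orange (np.float64(283.0), np.float64(209.9)) 8.2 [577.4 -25. ] [41.6  1.8]
orange (np.float64(311.3), np.float64(211.7)) 8.2 [ 570.2 -110.6] [ 49.  -83.8]
orange (np.float64(256.0), np.float64(234.1)) 8.2 [505.5  58. ] [-43.4  71.4]
green (np.float64(290.6), np.float64(227.0)) 7.9 [524.7 -47. ] [ -6.6 -28.8]
[0.0, 85.9, 109.8, 57.1]
[85.9, 0.0, 180.6, 78.2]
[109.8, 180.6, 0.0, 106.7]
[57.1, 78.2, 106.7, 0.0]
p [368.   15.2 209.5] yaw 178.0 zaxis [ 0.02   0.002 -1.   ] F [ 0.4 -0.3  0.8] Mz [ 0.07 -0.16 -0.05] w 88.0 t 19.1 j [-0.12 -0.   -0.05  2.22  0.    0.91  1.36]
shift [-158.3  -56.9   27.5]
turn [ 0.1  1.1 -2. ]
```

```bash
python3 -m crank '0 -30 -11 0 0 1 -2;0 -30 -11 5 0 0 0;0 -30 -11 5 0 0 0;0 -30 -11 5 0 0 0;0 -20 -8 5 0 0 0;0 0 0 0 0 0 0;0 0 0 0 0 0 0'; python3 go.py 524.7 -47 150 180
```

```text
t: 19.72
position: [514.1, -41.0, 191.1]
orientation: [0.025, 3.134, 0.003]
wrist_force: [-0.1, -0.1, -0.1]
gripper_width: 87.8
p [514.1 -41.  191.1] yaw 179.1 zaxis [ 0.007  0.002 -1.   ] F [-0.1 -0.1 -0.1] Mz [ 0.07 -0.12 -0.04] w 87.8 t 19.7 j [-0.04  0.28  0.03  1.93 -0.01  0.93  1.55]
shift [-10.4  -6.   41.2]
turn [ 0.1  0.4 -0.9]
```

```bash
python3 -m crank '0 -9 -5 15 0 0 0; 0 0 0 15 0 0 0;0 0 0 11 0 0 0;0 0 0 0 0 0 0;0 0 0 0 0 0 0'; python3 go.py 524.7 -47 123 180
```

```text
t: 20.13
position: [521.4, -44.8, 150.8]
orientation: [0.039, 3.133, 0.005]
wrist_force: [-0.5, 0.0, 0.3]
gripper_width: 88.2
p [521.4 -44.8 150.8] yaw 178.6 zaxis [ 0.009  0.003 -1.   ] F [-0.5  0.   0.3] Mz [ 0.03 -0.14 -0.08] w 88.2 t 20.1 j [-0.03  0.34  0.04  1.95 -0.02  0.84  1.56]
shift [-3.1 -2.2 27.8]
turn [ 0.2  0.5 -1.4]
```

```bash
python3 -m crank '0 -3 -2 9 0 0.5 -1; 0 0 0 9 0 0 0; 0 0 0 7 0 0 0; 0 0 0 0 0 0 0;1 0 0 0 0 0 0;1 0 0 0 0 0 0;1 0 0 0 0 0 0;1 0 0 0 0 0 0;1 0 0 0 0 0 0;1 0 0 0 0 0 0' 25; python3 -c "
from mounts import *
print(toW((-45,-45)))"; python3 go.py 484.1 -56.4 140 180
```

```text
t: 20.97
position: [525.0, -46.1, 126.6]
orientation: [0.01, 3.139, 0.006]
wrist_force: [0.9, 0.3, -1.6]
gripper_width: 53.6
[484.09721711 -56.38392797]
p [525.  -46.1 126.6] yaw 179.6 zaxis [ 0.003  0.004 -1.   ] F [ 0.9  0.3 -1.6] Mz [ 0.08 -0.08 -0.01] w 53.6 t 21.0 j [-0.03  0.38  0.03  1.96 -0.02  0.8   1.58]
shift [ 40.8 -10.5 -13.5]
turn [ 0.2  0.2 -0.4]
```

```bash
python3 -m crank '1 0 0 -8 0 0 0; 1 0 0 -8 0 0 0; 1 10 -3 0 0 0 0; 1 10 -3 0 0 0 0;1 10 -3 0 0 0 0;1 4 -1 0 0 0 0;1 0 0 0 0 0 0;1 0 0 0 0 0 0' 25; python3 go.py 484.1 -56.4 127 180
```

```text
t: 21.63
position: [485.7, -57.5, 144.7]
orientation: [0.011, 3.139, 0.005]
wrist_force: [-0.4, -0.1, -0.5]
gripper_width: 53.6
p [485.7 -57.5 144.7] yaw 179.6 zaxis [ 0.003  0.003 -1.   ] F [-0.4 -0.1 -0.5] Mz [ 0.03 -0.15  0.02] w 53.6 t 21.6 j [-0.01  0.3   0.03  2.03 -0.02  0.81  1.6 ]
shift [ 1.6  1.  17.7]
turn [ 0.2  0.2 -0.4]
```

```bash
python3 -m crank '1 1 0 6 0 0 0; 1 0 0 5 0 0 0; 1 0 0 4 0 0 0;1 0 0 1 0 0 0;1 0 0 0 0 0 0;0 0 0 0 0 0 0; 0 0 0 0 0 0 0;0 0 0 0 0 0 0;0 0 0 -15 0 0 0;0 0 0 -25 0 0 0;0 0 0 -35 0 0 0;0 35 0 0 0 0 0;0 35 0 0 0 0 0;0 35 0 0 0 0 0;0 30 0 0 0 0 0;0 0 0 0 0 0 0' 25; python3 mounts.py; python3 go.py 560.5 230 220 -114; python3 - <<'E'
from h import *
snap("side","s10.png",(220,150,340,290),4)
snap("top","t8.png",(170,140,390,290),3)
E
```

```text
t: 22.97
position: [348.4, -55.9, 204.8]
orientation: [0.009, 3.135, 0.006]
wrist_force: [-1.0, -0.0, 0.3]
gripper_width: 87.6
orange (np.float64(283.0), np.float64(209.8)) 8.2 [577.6 -25. ] [41.8  1.8]
orange (np.float64(311.3), np.float64(211.7)) 8.2 [ 570.1 -110.6] [ 49.  -83.7]
orange (np.float64(256.0), np.float64(234.0)) 8.2 [505.5  58.1] [-43.4  71.5]
green (np.float64(293.9), np.float64(240.1)) 7.9 [485.1 -56. ] [-44.1 -44.4]
[0.0, 85.9, 110.0, 97.6]
[85.9, 0.0, 180.6, 101.0]
[110.0, 180.6, 0.0, 115.9]
[97.6, 101.0, 115.9, 0.0]
p [351.1 -55.8 205.4] yaw 179.7 zaxis [ 0.01   0.004 -1.   ] F [-0.   0.4  0.6] Mz [ 0.09 -0.16  0.01] w 87.8 t 23.0 j [-0.   -0.02  0.03  2.24 -0.    0.91  1.59]
shift [-208.   287.   -11.6]
turn [ -0.1   0.6 -66.3]
```

View pics/s10.png

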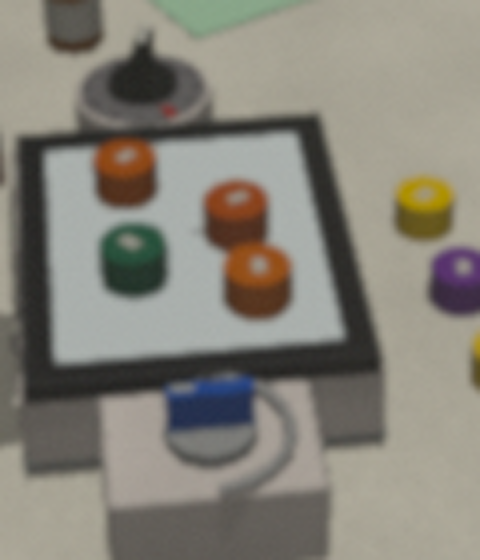

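View pics/t8.png

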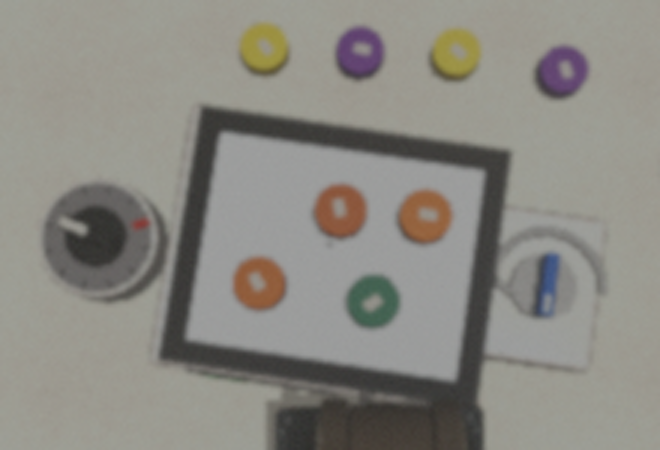

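The mounts are spread with the closest pair 86 mm apart, centre to centre, and all are flat inside the window. I'll check a small speck at top px (280,221) while moving to the knob.

```bash
python3 -m crank '0.5 -20 29 -1 0 0 0; 0.5 -20 29 -1 0 0 0;0.5 -20 29 -1 0 0 0;0.5 -20 29 -1 0 0 0;0.5 -20 29 -1 0 0 0;0.5 -20 29 -1 0 0 0;0.5 -20 29 -1 0 0 0;0.5 -20 29 -1 0 0 0;0.5 -20 29 -1 0 0 0;0.5 0 0 0 0 0 -7;0.5 0 0 0 0 0 -7;0.5 0 0 0 0 0 -7;0.5 0 0 0 0 0 -7;0.5 0 0 0 0 0 -7;0.5 0 0 0 0 0 -7;0.5 0 0 0 0 0 -7;0.5 0 0 0 0 0 -7;0.5 0 0 0 0 0 -7;0.5 0 0 0 0 0 0'; python3 go.py 560.5 230 200 -114; python3 - <<'E'
from h import *
snap("top","t9.png",(255,195,305,240),14)
E
```

```text
t: 24.7
position: [569.7, 234.4, 205.5]
orientation: [-1.653, 2.65, 0.017]
wrist_force: [0.0, 0.3, -0.2]
gripper_width: 44.0
p [569.7 234.4 205.5] yaw -116.1 zaxis [ 0.01   0.019 -1.   ] F [ 0.   0.3 -0.2] Mz [ 0.1  -0.15  0.  ] w 44.0 t 24.7 j [-0.19  0.45 -0.38  1.66  0.17  1.05  2.07]
shift [8.1 6.4 5.3]
turn [-0.   1.2 -2.1]
```

View pics/t9.png

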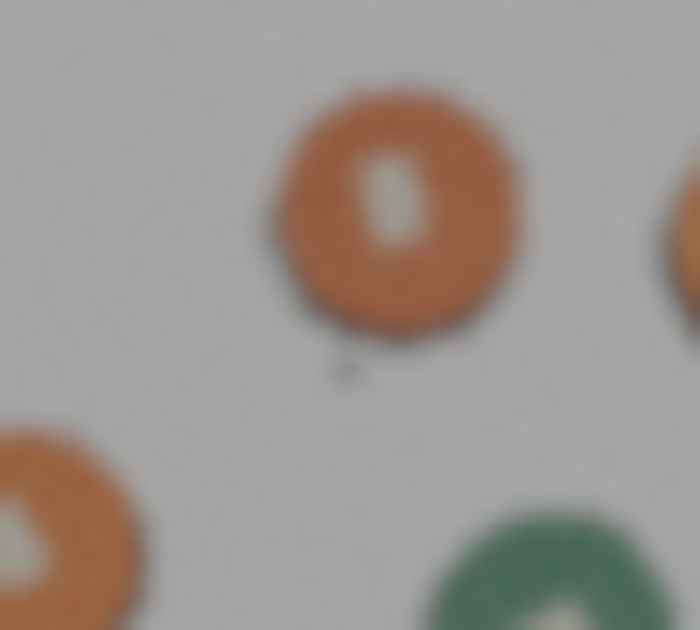

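The speck is only a tiny surface mark at the plate centre. Align over the knob and descend.

```bash
python3 -m crank '0.5 8 6 5 0 1.2 -2; 0.5 0 0 20 0 0 0;0.5 0 0 20 0 0 0;0.5 0 0 0 0 0 0;0.5 0 0 0 0 0 0'; python3 go.py 560.5 230 123 -113.5; python3 - <<'E'
from h import *
snap("top","t10.png",(175,190,245,250),10);snap("side","s11.png",(215,130,305,195),8)
E
```

```text
t: 25.17
position: [560.8, 230.4, 157.0]
orientation: [1.685, -2.647, 0.001]
wrist_force: [-0.6, 0.4, 0.7]
gripper_width: 43.6
p [560.8 230.4 157. ] yaw -115.0 zaxis [-0.002 -0.003 -1.   ] F [-0.6  0.4  0.7] Mz [ 0.15 -0.09  0.01] w 43.6 t 25.2 j [-0.2   0.5  -0.36  1.72  0.21  0.97  2.06]
shift [ 0.4  0.  34. ]
turn [ 0.1 -0.2 -1.5]
```

View pics/s11.png

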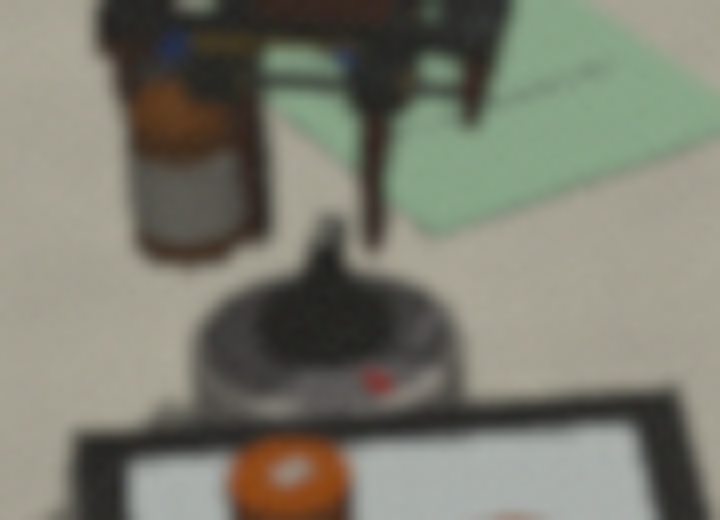

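The fingers at crop (257,240) and (372,240) straddle the black bar at (328,230). Descend to TCP z≈124 and grip.

```bash
python3 -m crank '0.5 0 0 15 0 0 -1.5; 0.5 0 0 15 0 0 0;0.5 0 0 5 0 0 0;0.5 0 0 0 0 0 0;1 0 0 0 0 0 0;1 0 0 0 0 0 0;1 0 0 0 0 0 0;1 0 0 0 0 0 0;1 0 0 0 0 0 0;1 0 0 0 0 0 0' 20; python3 go.py 560.5 230 123 -113.5
```

```text
t: 26.1
position: [562.5, 233.7, 130.4]
orientation: [-1.718, 2.624, -0.002]
wrist_force: [3.2, -0.8, -5.2]
gripper_width: 13.8
p [562.5 233.7 130.4] yaw -113.6 zaxis [ 0.005  0.002 -1.   ] F [ 3.2 -0.8 -5.2] Mz [-0.08 -1.02 -0.03] w 13.8 t 26.1 j [-0.21  0.53 -0.36  1.74  0.23  0.91  2.06]
shift [4.2 0.3 7.4]
turn [-0.2  0.2 -0.1]
```

```bash
python3 -m crank '1 2 0 0 0 0 6; 1 1 0 0 0 0 6;1 0 0 0 0 0 6;1 0 0 0 0 0 6;1 0 0 0 0 0 6;1 0 0 0 0 0 6;1 0 0 0 0 0 6;1 0 0 0 0 0 6' 20; python3 go.py 560.5 230 125 -
```

```text
t: 26.77
position: [563.8, 232.1, 130.4]
orientation: [-0.448, 3.098, 0.007]
wrist_force: [0.6, 0.7, -1.7]
gripper_width: 14.0
p [563.8 232.1 130.4] yaw -163.5 zaxis [ 0.01   0.006 -1.   ] F [ 0.6  0.7 -1.7] Mz [-0.14 -0.04  0.02] w 14.0 t 26.8 j [-0.35  0.5  -0.16  1.75  0.1   0.88  1.31]
shift [ 3.8 -1.   5.4]
turn [0.1 0.7 0. ]
```

```bash
python3 -m crank '1 1 0 0 0 0 6; 1 1 0 0 0 0 6;1 0 0 0 0 0 6;1 0 0 0 0 0 6;1 0 0 0 0 0 6;1 0 0 0 0 0 6;1 0 0 0 0 0 6;1 0 0 0 0 0 6;1 0 0 0 0 0 6;1 0 0 0 0 0 6;1 0 0 0 0 0 6;1 0 0 0 0 0 6;1 0 0 0 0 0 0;1 0 0 0 0 0 0' 20; python3 go.py 560.5 230 125 106
```

```text
t: 27.93
position: [562.6, 229.4, 130.4]
orientation: [1.549, 2.723, 0.011]
wrist_force: [0.5, -0.5, -1.6]
gripper_width: 13.8
p [562.6 229.4 130.4] yaw 120.7 zaxis [ 0.011  0.002 -1.   ] F [ 0.5 -0.5 -1.6] Mz [-0.29 -0.06 -0.  ] w 13.8 t 27.9 j [-0.59  0.49  0.17  1.77 -0.1   0.87  0.15]
shift [ 1.7 -1.6  5.4]
turn [ 0.6  0.2 14.7]
```

```bash
python3 -m crank '1 0 0 0 0 0 5; 1 0 0 0 0 0 4;1 0 0 0 0 0 3;1 0 0 0 0 0 0;1 0 0 0 0 0 0;1 0 0 0 0 0 0' 20; python3 go.py 560.5 230 125 106
```

```text
t: 28.43
position: [562.3, 229.1, 130.4]
orientation: [1.808, 2.56, 0.01]
wrist_force: [0.2, 0.4, -1.6]
gripper_width: 13.9
p [562.3 229.1 130.4] yaw 109.5 zaxis [ 0.01   0.001 -1.   ] F [ 0.2  0.4 -1.6] Mz [-0.21  0.07 -0.07] w 13.9 t 28.4 j [-0.63  0.5   0.21  1.78 -0.13  0.87 -0.01]
shift [ 1.4 -1.4  5.4]
turn [0.6 0.1 3.5]
```

```bash
python3 -m crank '1 0 0 0 0 0 2.5;1 0 0 0 0 0 0;1 0 0 0 0 0 0' 20; python3 go.py 560.5 230 125 106;  python3 -m crank '0.5 0 0 0 0 0 0;0.5 0 0 0 0 0 0;0.5 0 0 0 0 0 0;0.5 0 0 -20 0 0 0;0.5 0 0 -40 0 0 0;0.5 0 0 -40 0 0 0;0.5 0 -40 0 0 0 0;0.5 0 -40 0 0 0 0;0.5 0 -40 0 0 0 0;0.5 0 -40 0 0 0 0;0.5 0 -40 0 0 0 0;0.5 0 0 0 0 0 0';python3 go.py; python3 - <<'E'
from h import *
snap("top","t11.png",(175,195,235,245),12);snap("side","s12.png",(225,150,285,195),12)
snap("top","t12.png",(170,140,390,290),3)
E
python3 mounts.py
```

```text
t: 28.68
position: [562.2, 229.1, 130.4]
orientation: [1.855, 2.527, 0.01]
wrist_force: [0.5, 0.4, -1.6]
gripper_width: 14.0
p [562.2 229.1 130.4] yaw 107.4 zaxis [ 0.01   0.001 -1.   ] F [ 0.5  0.4 -1.6] Mz [-0.22  0.03 -0.01] w 14.0 t 28.7 j [-0.63  0.5   0.22  1.78 -0.13  0.87 -0.05]
shift [ 1.4 -1.4  5.4]
turn [0.5 0.1 1.4]
t: 29.68
position: [367.8, 166.1, 233.4]
orientation: [1.839, 2.533, 0.024]
wrist_force: [-0.2, 0.1, -0.6]
gripper_width: 43.9
p [367.8 166.1 233.4] yaw 108.0 zaxis [ 0.019  0.005 -1.   ] F [-0.2  0.1 -0.6] Mz [-0.1  -0.07  0.01] w 43.9 t 29.7 j [-0.76  0.02  0.21  2.13  0.    0.97 -0.23]
shift [0. 0. 0.]
turn [1.1 0.  0. ]
orange (np.float64(283.0), np.float64(209.8)) 8.2 [577.5 -25. ] [41.7  1.8]
orange (np.float64(311.3), np.float64(211.7)) 8.2 [ 570.1 -110.6] [ 49.  -83.7]
orange (np.float64(256.0), np.float64(234.0)) 8.2 [505.5  58.1] [-43.4  71.4]
green (np.float64(293.9), np.float64(240.1)) 7.9 [485.2 -56. ] [-44.  -44.5]
[0.0, 85.9, 110.0, 97.4]
[85.9, 0.0, 180.6, 100.9]
[110.0, 180.6, 0.0, 115.9]
[97.4, 100.9, 115.9, 0.0]
```

View pics/t11.png

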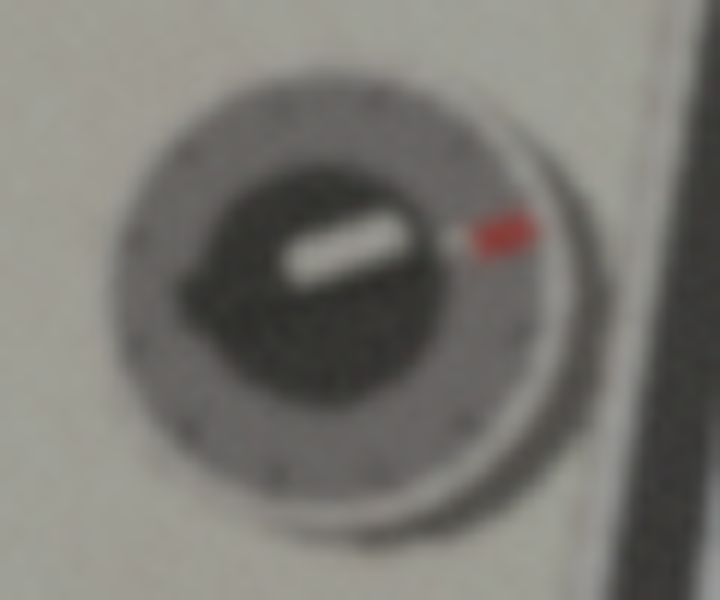

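View pics/t12.png

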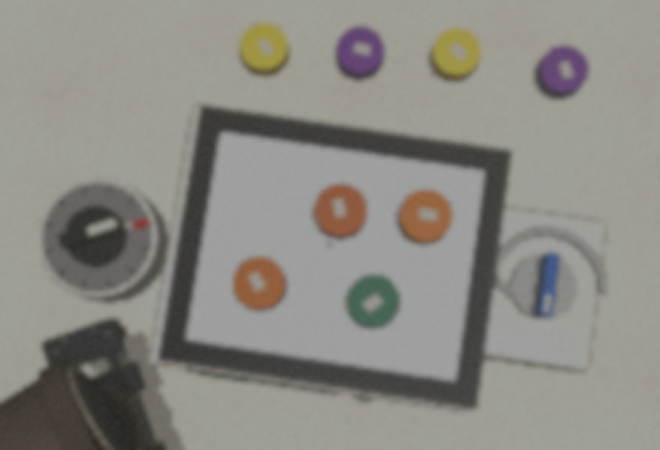

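View pics/s12.png

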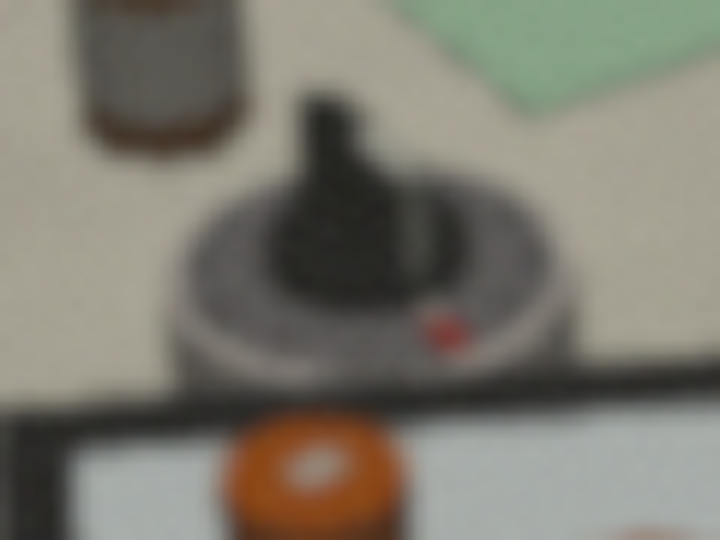

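```bash
python3 - <<'E'
from h import *
s=snap("top");t=lambda x,y,z:ray(s,(x+.5)/12-.5+175,(y+.5)/12-.5+195,z)[:2]
im=cv2.resize(s["image"][195:245,175:235],None,fx=12,fy=12,interpolation=cv2.INTER_CUBIC)
g=cv2.cvtColor(im,cv2.COLOR_BGR2GRAY);h=cv2.cvtColor(im,cv2.COLOR_BGR2HSV)
m=(g>115).astype(np.uint8);m[:200]=0;m[300:]=0;m[:,:270]=0;m[:,425:]=0
r=np.argwhere(m)[:,::-1].astype(np.float32);vx,vy,x,y=cv2.fitLine(r,cv2.DIST_L2,0,.01,.01).ravel()
a=t(x,y,129);b=t(x+vx*50,y+vy*50,129);d=b-a;print("ptr c",x,y,a,np.degrees(np.arctan2(d[1],d[0])))
mr=((h[...,0]<10)|(h[...,0]>170))&(h[...,1]>100);q=np.argwhere(mr)[:,::-1].astype(float);c=q.mean(0);w=t(*c,82)
f=cv2.fitLine(q.astype(np.float32),cv2.DIST_L2,0,.01,.01).ravel();e=t(f[2]+50*f[0],f[3]+50*f[1],82)-w
print("mark",c,w,np.degrees(np.arctan2(e[1],e[0])))
for ax in([560.5,230],[560.8,230.5],[560.4,229]):
    ax=np.array(ax);v=w-ax;print(np.linalg.norm(v),np.degrees(np.arctan2(v[1],v[0])), "ptr from ax",np.degrees(np.arctan2(*(a-ax)[::-1])),np.linalg.norm(a-ax))
E
```

```text
ptr c 345.9571 247.34589 [565.96387135 217.31679354] -72.52600701483611
mark [503.85903084 235.45814978] [573.94931135 185.11941541] -73.12892385300813
46.852436954881654 -73.31816636898957 ptr from ax -66.6938281919955 13.810054894624173
47.24724168024976 -73.84072037637671 ptr from ax -68.60968599943432 14.15847801993807
45.9248248957404 -72.8405197250917 ptr from ax -64.53489719711264 12.940400980870583
```

The pointer line is at −72.5° and the mark at about −73.3°, so they agree within 1°. One last check before handing in.

```bash
python3 -m crank '0.5 0 0 0 0 0 0;0.5 0 0 0 0 0 0;0.5 0 0 0 0 0 0;0.5 0 0 0 0 0 0;0.5 0 0 0 0 0 0;0.5 0 0 0 0 0 0;0.5 0 0 0 0 0 0;0.5 0 0 0 0 0 0;0.5 0 0 0 0 0 0;0.5 0 0 0 0 0 0;0.5 0 0 0 0 0 0;0.5 0 0 0 0 0 0'; python3 mounts.py | head -4; python3 - <<'E'
from h import *
a=cv2.imread("pics/top0.png");s=snap("top");d=cv2.absdiff(a,s["image"]).max(2)
for n,b in (("bottle",(112,212,150,242)),("dish",(388,180,420,214)),("tray",(395,244,466,286))): print(n,(d[b[1]:b[3],b[0]:b[2]]>40).sum())
manip.close_job()
E
```

```text
t: 30.93
position: [379.4, 170.5, 233.4]
orientation: [1.84, 2.526, 0.026]
wrist_force: [-0.8, -0.0, -0.2]
gripper_width: 43.9
orange (np.float64(283.0), np.float64(209.8)) 8.2 [577.5 -25. ] [41.7  1.8]
orange (np.float64(311.3), np.float64(211.7)) 8.2 [ 570.1 -110.6] [ 49.  -83.8]
orange (np.float64(256.0), np.float64(234.1)) 8.2 [505.5  58.1] [-43.4  71.4]
green (np.float64(293.9), np.float64(240.1)) 7.9 [485.2 -56. ] [-44.  -44.4]
bottle 0
dish 0
tray 0
the job is handed in; nothing more can be done
```

I did all three steps in order and handed the job in at about 31 s. No verdict was reported, so the results below are from my own last checks.

- **Cam lock:** I turned it clockwise until it stopped and the jaws twisted on the bar under about 0.5 N m. In the images the plate has moved about 8 mm towards the cam. The bar turned about 173° in the picture; I read the difference as its small starting angle, since the joint angle can't be measured directly.
- **Mounts:** There were four (three orange, one green), already in one layer but about 56 mm apart, centre to centre. I moved three and left one in place. They lie inside the window, flat as far as the views show, with the closest pair 86 mm apart, about 32 mm clear.
- **Focus knob:** I turned it clockwise about 139°. The pointer line measures −72.5° and the red mark about −73.3°, so they agree within about 1°. The pointer's bearing taken from the estimated knob axis gave −65° to −69°. I trusted the line's own direction, because it matches the −72.6° of the gripper while it held the bar.
- **Left in place:** The bottle, dishes and pen tray show no change from the first picture. The arm was clear of everything, and I saw no knocked mount or dropped grip.

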